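# Mix the sample bottles and line them up for inspection

### The job

First lift the steel canister by its handle off the white stand and set it down upright on the round cork mat. Then mix the sample bottles that are there, one after another in the order of their caps white, yellow, red, black (some may be missing): press each upright onto the middle of the mixer's sprung head until the head is fully depressed, and keep it down for a second. Every mixed bottle must finally stand upright on the white stand, and the wash bottle, vial rack and blue box must be left where they are.

Things in the scene. Friction and masses are not known exactly. Their poses are not given: they have to be found in the camera images.
- mixer: blue vortex mixer, fixed, a box 150 (x) x 120 (y) x 91 mm high with a round head on top; origin under its centre on the bench
- mixer_head (a point): centre of the top face of the mixer's sprung head when it is up: 130 mm above the bench, over the mixer's centre; does not move with the head. The head is a flat black rubber disc, 80 mm across, with an orange edge; it goes straight down
- pad (a joint): how far the mixer's sprung head is pressed down, m: 0 up, 0.012 fully depressed (about 12 N; it does not sink under a bottle's own weight and springs back when let go)
- stand: low white inspection stand, fixed, a plate 240 x 240 mm on four legs, its top 50 mm above the bench; origin under its centre on the bench, x and y along its edges
- stand_top (a point): centre of the stand's top face, axes as the stand's
- mat: round cork mat, fixed, 130 mm across and 4 mm thick; origin under its centre on the bench
- canister: closed steel canister with a yellow band, 94 mm across, 103 mm high, 0.45 kg; over it an arched handle whose black grip bar runs along the canister's y, 84 mm long, 16 mm wide (x), 16 mm high, its centre 155 mm above the canister's underside, 52 mm clear above the lid; origin at the centre of the underside, z up. It starts on the stand
- bottle_white: squat amber sample bottle with a white cap, 105 mm high, with a heavy foot: body 72 mm across up to 54 mm, then a round cap 48 mm across from 62 to 105 mm, to be held by the cap; 0.22 kg; origin at the centre of the underside, z up; absent in some runs
- bottle_yellow: squat amber sample bottle with a yellow cap, 105 mm high, with a heavy foot: body 72 mm across up to 54 mm, then a round cap 48 mm across from 62 to 105 mm, to be held by the cap; 0.22 kg; origin at the centre of the underside, z up; absent in some runs
- bottle_red: squat amber sample bottle with a red cap, 105 mm high, with a heavy foot: body 72 mm across up to 54 mm, then a round cap 48 mm across from 62 to 105 mm, to be held by the cap; 0.22 kg; origin at the centre of the underside, z up; absent in some runs
- bottle_black: squat amber sample bottle with a black cap, 105 mm high, with a heavy foot: body 72 mm across up to 54 mm, then a round cap 48 mm across from 62 to 105 mm, to be held by the cap; 0.22 kg; origin at the centre of the underside, z up; absent in some runs
- wash_bottle: bystander: white bottle with a blue cap, 64 mm across, 150 mm high; origin under its centre
- vial_rack: bystander: white rack of small vials, 70 x 160 mm, 58 mm high; origin under its centre
- column_box: bystander: long blue box, 260 x 70 x 40 mm; origin under its centre
Mind the look-alikes: they are no part of the job. Leave any purple look-alike of the bottle_red alone.

How it is judged:
On the way, in this order (a step that is already met when the one before it is completed fails the run):
1. the canister stands on the cork mat, let go (horizontal distance between canister and mat below 0.03 m and height (world z) of canister below 0.012 m and angle between canister's own z axis and vertical below 0.1 rad and linear speed of canister below 0.02 m/s and contact force between canister and the fingers below 0.2 N), for 0.2 s.
2. the bottle with the white cap is pressed down on the mixer's head until it is fully depressed (if this bottle is there) (horizontal distance between bottle_white and mixer_head below 0.02 m and z of bottle_white in the frame of mixer_head below -0.0095 m and angle between bottle_white's own z axis and vertical below 0.15 rad), for 0.5 s.
3. the bottle with the yellow cap is pressed down on the mixer's head until it is fully depressed (if this bottle is there) (horizontal distance between bottle_yellow and mixer_head below 0.02 m and z of bottle_yellow in the frame of mixer_head below -0.0095 m and angle between bottle_yellow's own z axis and vertical below 0.15 rad), for 0.5 s.
4. the bottle with the red cap is pressed down on the mixer's head until it is fully depressed (if this bottle is there) (horizontal distance between bottle_red and mixer_head below 0.02 m and z of bottle_red in the frame of mixer_head below -0.0095 m and angle between bottle_red's own z axis and vertical below 0.15 rad), for 0.5 s.
5. the bottle with the black cap is pressed down on the mixer's head until it is fully depressed (if this bottle is there) (horizontal distance between bottle_black and mixer_head below 0.02 m and z of bottle_black in the frame of mixer_head below -0.0095 m and angle between bottle_black's own z axis and vertical below 0.15 rad), for 0.5 s.
At the end, for the whole second after the job is handed in: the canister stands upright on the cork mat (within 30 mm of its centre), every bottle that is there stands upright on the stand's top with its centre within 110 mm of the stand's centre along each edge direction, all at rest and released, and the mixer's head is up (horizontal distance between canister and mat below 0.03 m and height (world z) of canister below 0.012 m and angle between each of canister, bottle_white, bottle_yellow, bottle_red, bottle_black's own z axis and vertical below 0.1 rad and linear speed of canister below 0.02 m/s and value of joint pad below 0.003 m and x of bottle_white in the frame of stand_top between -0.11 and 0.11 m and y of bottle_white in the frame of stand_top between -0.11 and 0.11 m and z of bottle_white in the frame of stand_top between -0.006 and 0.006 m and linear speed of each of bottle_white, bottle_yellow, bottle_red, bottle_black below 0.03 m/s and x of bottle_yellow in the frame of stand_top between -0.11 and 0.11 m and y of bottle_yellow in the frame of stand_top between -0.11 and 0.11 m and z of bottle_yellow in the frame of stand_top between -0.006 and 0.006 m and x of bottle_red in the frame of stand_top between -0.11 and 0.11 m and y of bottle_red in the frame of stand_top between -0.11 and 0.11 m and z of bottle_red in the frame of stand_top between -0.006 and 0.006 m and x of bottle_black in the frame of stand_top between -0.11 and 0.11 m and y of bottle_black in the frame of stand_top between -0.11 and 0.11 m and z of bottle_black in the frame of stand_top between -0.006 and 0.006 m); the robot touches nothing.
It fails at once if the wash bottle is moved by more than 20 mm (distance of wash_bottle from where it was at the start of the episode above 0.02 m).
It fails at once if the vial rack is moved by more than 20 mm (distance of vial_rack from where it was at the start of the episode above 0.02 m).
It fails at once if the column box is moved by more than 20 mm (distance of column_box from where it was at the start of the episode above 0.02 m).
Of bottle_white, bottle_yellow, bottle_red, bottle_black only 3 to 4 are there at a start; the rules pass over those that are not, and their reading is None.
At some moment in a run one of bottle_white, bottle_yellow, bottle_red, bottle_black may be knocked a few centimetres aside while the robot is not near it.
It also fails if it takes over 210 s, if anything falls off the work surface, if the arm or the gripper's body presses on something with over 40 N, if the wrist force passes 120 N, or if a joint passes its speed limit or range.

### The arm

A 6-joint arm with a two-finger parallel gripper is mounted at the origin on the work surface. World frame = base frame: x ahead of the robot, y to its left, z up, the work surface at z = 0. Lengths are in m, angles in rad, forces in N, time in s.
With the tool pointing down it reaches from about 0.425 to 0.925 m from the base axis. Payload 12.5 kg.
Tool frame: the origin (TCP) lies at the very end of the fingers, on their centre line; the grasp point (between the pads) lies 19 mm behind it (manip.grasp_offset is the distance from the TCP to the grasp point, in m); z points along the fingers, y is the line along which they close (so a half turn about z gives the same grasp; the last joint's range is limited). The gripper opens to 85 mm and grips with 20 to 120 N. Pads are 22 mm wide; open, the fingers measure 114 mm over their backs; the gripper's body (76 mm by 85 mm) begins 54 mm behind the grasp point. The pads swing forward as they close: fully open they stand 13 mm farther back than shut.
Start: joints at [-1.245, 0.491, 1.559, -0, 1.092, -0.106], TCP at [0.262, -0.568, 0.231] pointing down, gripper open.
Joint ranges: [-3.1, 3.1], [-0.84, 2.19], [0.05, 2.79], [-1.13, 4.28], [0.06, 2.93], [-2.69, 2.69]. Speed limits (rad/s): [2.22, 2.22, 2.79, 3.14, 3.14, 3.14].

### API

Orientations are given as a rotation vector (axis times angle).
In Python, from cell import manip gives the robot as it stands.
- The arm moves only by the tool play_rows, never from a script. Its argument "steps" is a list that holds one entry, the list of rows, each a list of 7 numbers: the shift along the tool's x, y, z in mm, then the turn, a rotation vector about the tool's x, y, z in degrees, then the opening, from 0 (shut) to 1 (fully open). A call has 1 to 12 rows; each row is the pose to reach, as a shift and turn from the pose commanded when the call began, along the tool's axes at that moment; what a row does not reach only later rows make up. A row lasts 1/12 s, in which the tool goes at most 41.7 mm and 7.16 degrees, less where a joint would pass 70% of its speed; a pose out of reach is approached as far as the arm can. A call with a gripper value outside its range is refused whole. The fingers move at their own pace and stop on an object; "squeeze" is the grip in N (left out, the last holds). Time passes only in rows, so rows that repeat a pose let the fingers close. It gives the time, the measured TCP pose, the force, the opening and the grip force at its end, in the units of the state.
- manip.get_state(): the state, without advancing time (a new reading comes with each control period).
- manip.get_image(name): name is "side" or "top" or "wrist"; returns a dict with "pixels" (384x512x3 uint8, red, green, blue), "fx", "fy", "cx", "cy" (pixels), "R" (3x3) and "t" (3): a world point X has camera coordinates R X + t. Camera axes: x right, y down, z forward; pixel columns grow to the right and rows downward; lengths in m; the calibration is good to about 2 mm. A picture is of the moment at which its call begins. There is no depth.
- manip.close_job(): hands the job in; it is judged then, once.
Trained networks look in a picture, given as the dict that the camera call returned (one of the last four; its "shot" number tells which), for a name from the list of things; names that differ only in an ending like _2 or _b are one class to them, and where a whole thing is asked for, a point or a joint stands for the part that bears it (a point fixed in the world has none). Each returns a list of dicts, best first, with "confidence" (0 to 1); they miss things now and then, are a little off and sometimes report something else, mostly with a low value. They report only what shows in the picture. A call takes as long as a camera call. They do not tell look-alikes from the thing itself.
- manip.masks_of(query, picture): "mask" (384x512 bool, what is visible of it) and "position" ([column, row] in pixels, amid what is visible of it).
- manip.spot_point(query, picture): "position" ([column, row] in pixels: a listed point, or the origin of a listed thing).
The state is a dict: "time_s": time; "q": joint angles; "qvel": joint speeds; "joint_torque": joint torques, N m; "tcp_pos": TCP position; "tcp_rot": TCP orientation; "contact_force": force on the tool from outside, world axes, zero at the start; "torque": the same for the moment, N m; "width": finger opening in m; "grip_force": force on a finger pad.
Only numpy, scipy, OpenCV 4.12 (cv2) and the standard library are available. Lean on these libraries where they do the work, as an engineer would, in place of code of your own. Each camera call takes 0.05 s, during which the arm holds its last target. There are 200 camera calls.

## Working session

There is one attempt and no reset: what is moved stays moved. The work goes in short steps, Python scripts to look and compute and a tool call to move; the robot and the scene stay as the last step left them, time stands still between calls to the robot, and variables do not carry over. Pictures are saved under pics/ and viewed, at most 14 in all, crops included, and the job is handed in when it is done.

Besides the shell and the picture viewer there is one more tool, called after "Request:" as name([rows], argument=value, ...), one row to a line, values as JSON. play_rows: Moves the arm, as the interface text tells. Its arguments: {"type":"object","properties":{"steps":{"type":"array","items":{"type":"array","items":{"type":"array","items":{"type":"number"}}}},"squeeze":{"type":"number"}},"required":["steps"]}

```bash
mkdir -p pics; ls
cat > h.py <<'E'
import numpy as np, cv2
from cell import manip
from scipy.spatial.transform import Rotation as Ro
def save(im,name): cv2.imwrite('pics/'+name+'.png',cv2.cvtColor(im['pixels'],cv2.COLOR_RGB2BGR))
def ray(im,p):
    R=np.array(im['R']);t=np.array(im['t'])
    d=R.T@np.array([(p[0]-im['cx'])/im['fx'],(p[1]-im['cy'])/im['fy'],1.])
    return -R.T@t,d
def atz(im,p,z):
    c,d=ray(im,p); return c+d*(z-c[2])/d[2]
def proj(im,X):
    v=np.array(im['R'])@np.array(X)+np.array(im['t']); return [im['fx']*v[0]/v[2]+im['cx'],im['fy']*v[1]/v[2]+im['cy']]
def tri(l):
    A=np.zeros((3,3));b=np.zeros(3)
    for im,p in l:
        c,d=ray(im,p);d=d/np.linalg.norm(d);P=np.eye(3)-np.outer(d,d);A+=P;b+=P@c
    return np.linalg.solve(A,b)
E
python3 - <<'E'
from h import *
s=manip.get_image('side');t=manip.get_image('top');save(s,'s0');save(t,'t0')
cv2.imwrite('pics/both.png',np.hstack([cv2.imread('pics/s0.png'),cv2.imread('pics/t0.png')])[:, :])
st=manip.get_state();print(st['tcp_pos'],st['tcp_rot'],st['width'])
for q in 'canister mat stand mixer mixer_head stand_top bottle_white bottle_yellow bottle_red bottle_black wash_bottle vial_rack column_box'.split():
    for n,im in(('s',s),('t',t)):
        print(q,n,[(np.round(d['position']).tolist(),round(d['confidence'],2)) for d in manip.spot_point(q,im)][:5])
E
```

```text
pics
[ 0.26152358 -0.567423    0.23077606] [-3.06764718e+00 -6.72817280e-01  1.64148542e-04] 0.08578296477874918
canister s []
canister t [([175.0, 195.0], 0.95), ([276.0, 171.0], 0.66)]
mat s [([304.0, 215.0], 0.78)]
mat t [([256.0, 244.0], 0.81), ([207.0, 145.0], 0.37)]
stand s [([267.0, 281.0], 0.63)]
stand t [([180.0, 206.0], 0.71)]
mixer s [([243.0, 208.0], 0.83)]
mixer t [([271.0, 176.0], 0.68)]
mixer_head s [([240.0, 177.0], 0.56), ([293.0, 182.0], 0.15)]
mixer_head t [([274.0, 174.0], 0.73)]
stand_top s [([264.0, 270.0], 0.84)]
stand_top t [([178.0, 202.0], 0.61)]
bottle_white s [([294.0, 183.0], 0.8)]
bottle_white t [([326.0, 239.0], 0.6)]
bottle_yellow s [([294.0, 178.0], 0.73), ([264.0, 169.0], 0.7)]
bottle_yellow t [([341.0, 198.0], 0.74), ([273.0, 177.0], 0.18)]
bottle_red s [([265.0, 154.0], 0.88), ([241.0, 153.0], 0.82), ([269.0, 139.0], 0.69)]
bottle_red t [([370.0, 171.0], 0.96), ([372.0, 209.0], 0.87), ([406.0, 208.0], 0.84), ([256.0, 243.0], 0.66)]
bottle_black s [([295.0, 158.0], 0.82)]
bottle_black t [([362.0, 236.0], 0.62), ([178.0, 201.0], 0.61)]
wash_bottle s [([220.0, 174.0], 0.96)]
wash_bottle t [([328.0, 157.0], 0.59), ([340.0, 197.0], 0.49)]
vial_rack s [([199.0, 256.0], 0.98)]
vial_rack t [([208.0, 147.0], 0.89), ([274.0, 178.0], 0.43)]
column_box s [([266.0, 369.0], 0.57)]
column_box t [([254.0, 244.0], 0.75), ([105.0, 209.0], 0.62)]
```

Run:
```python
import cv2,numpy as np
s=cv2.imread('pics/s0.png')[100:384,130:430];t=cv2.imread('pics/t0.png')[110:290,60:440]
cv2.imwrite('pics/a.png',cv2.resize(s,None,fx=2,fy=2));cv2.imwrite('pics/b.png',cv2.resize(t,None,fx=2,fy=2))
```

```text
(no output)
```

View pics/a.png

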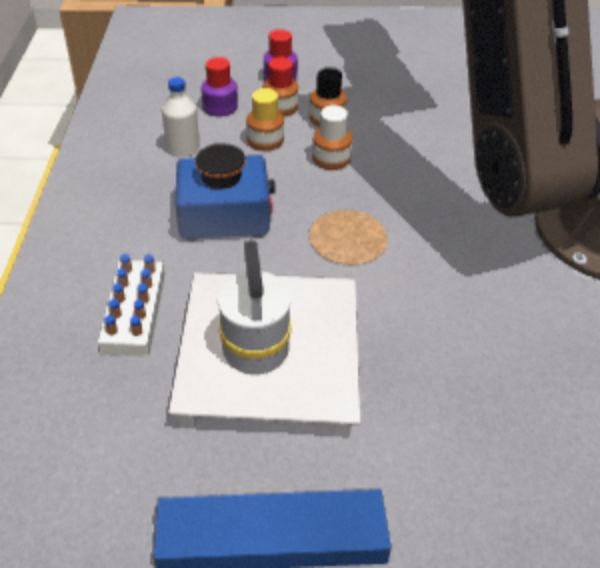

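View pics/b.png

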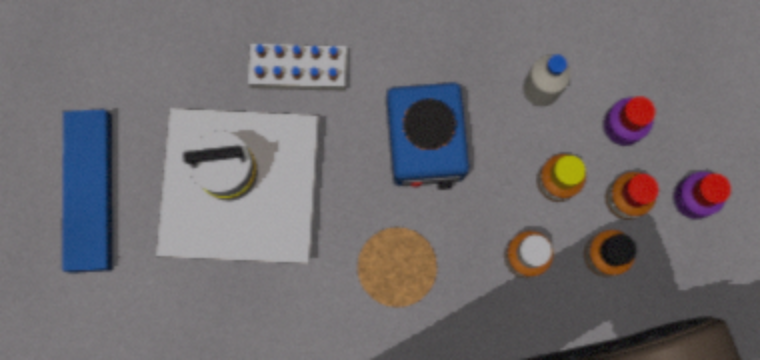

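The side view shows the canister on the stand around (255,265), the mat (304,218), the mixer (242,195) and the rack (195,252). Four amber bottles are all there: white (296,165), yellow (262,155), red (270,142) and black (294,145).

Candidates for bottle_red in the top view, all with red caps:
- (370,171): purple body, look-alike
- (406,208): purple body, look-alike
- (374,206): amber body, my choice

The white stand could be confused with the white rack, but it has a clearly different shape.

Run:
```python
from h import *
s=manip.get_image('side');t=manip.get_image('top')
pairs={'white':((294,183),(326,239)),'yellow':((264,169),(341,198)),'red':((265,154),(372,209)),'black':((295,158),(362,236)),
'mixhead':((240,177),(274,174)),'mat':((304,215),(256,244)),'stand_top':((264,270),(178,202)),'stand':((267,281),(180,206)),'wash':((220,174),(328,157)),'rack':((199,256),(208,147))}
for k,(a,b) in pairs.items(): print(k,'tri',tri([(s,a),(t,b)]).round(3),'z0',atz(s,a,0).round(3)[:2],atz(t,b,0).round(3)[:2])
# grip bar, caps by top view pixel at known z and side triangulation
for k,a,b in [('whitecap',(130+333/2,100+110/2),(60+536/2,110+243/2)),('yelcap',(130+264/2,100+92/2),(60+570/2,110+163/2)),('redcap',(130+281/2,100+62/2),(60+642/2,110+180/2)),('blackcap',(130+329/2,100+72/2),(60+617/2,110+242/2)),
 ('bar',(130+253/2,100+262/2),(60+214/2,110+154/2)),('head',(130+221/2,100+158/2),(60+430/2,110+123/2))]:
    print(k,tri([(s,a),(t,b)]).round(3), atz(t,b,{'bar':.213,'head':.130}.get(k,.105)).round(3))
print('bar ends', [atz(t,(60+x/2,110+y/2),.213).round(3) for x,y in((185,155),(243,152))])
print('stand corners',[atz(t,(60+x/2,110+y/2),.05).round(3) for x,y in((172,109),(320,115),(309,263),(157,256))])
print('box', [atz(t,(60+x/2,110+y/2),.04).round(3) for x,y in((64,110),(108,110),(108,270))])
print('mat edges',[atz(t,(60+x/2,110+y/2),.004).round(3) for x,y in((357,266),(438,266),(397,227),(397,306))])
w=manip.get_image('wrist');print(w['R'],w['t'],-np.array(w['R']).T@w['t'],w['fx'])
for q in('canister',):
  for im in(s,t): print([(d['position'],d['confidence'],np.argwhere(d['mask']).min(0),np.argwhere(d['mask']).max(0)) for d in manip.masks_of(q,im)])
crop=t['pixels'][150:270,300:440,::-1];cv2.imwrite('pics/c.png',cv2.resize(crop,None,fx=5,fy=5,interpolation=cv2.INTER_CUBIC))
```

```text
white tri [ 0.459 -0.2   -0.033] z0 [ 0.465 -0.16 ] [ 0.453 -0.195]
yellow tri [ 0.584 -0.245  0.001] z0 [ 0.578 -0.245] [ 0.589 -0.246]
red tri [ 0.567 -0.351 -0.005] z0 [ 0.578 -0.347] [ 0.554 -0.348]
black tri [ 0.46  -0.31   0.008] z0 [ 0.457 -0.321] [ 0.465 -0.312]
mixhead tri [ 0.641 -0.017  0.135] z0 [ 0.667 -0.192] [ 0.666 -0.023]
mat tri [0.435 0.033 0.021] z0 [0.437 0.01 ] [0.432 0.033]
stand_top tri [0.559 0.284 0.052] z0 [0.563 0.243] [0.566 0.293]
stand tri [0.553 0.285 0.004] z0 [0.553 0.281] [0.552 0.285]
wash tri [ 0.737 -0.205  0.001] z0 [ 0.745 -0.209] [ 0.729 -0.204]
rack tri [0.757 0.2   0.004] z0 [0.76  0.196] [0.755 0.201]
whitecap [ 0.463 -0.183  0.11 ] [ 0.467 -0.184  0.105]
yelcap [ 0.587 -0.237  0.112] [ 0.591 -0.238  0.105]
redcap [ 0.561 -0.347  0.109] [ 0.567 -0.349  0.105]
blackcap [ 0.467 -0.305  0.113] [ 0.47  -0.308  0.105]
bar [0.576 0.292 0.212] [0.574 0.292 0.213]
head [ 0.646 -0.02   0.126] [ 0.645 -0.02   0.13 ]
bar ends [array([0.572, 0.333, 0.213]), array([0.578, 0.251, 0.213])]
stand corners [array([0.678, 0.394, 0.05 ]), array([0.673, 0.154, 0.05 ]), array([0.434, 0.164, 0.05 ]), array([0.441, 0.403, 0.05 ])]
box [array([0.676, 0.571, 0.04 ]), array([0.677, 0.5  , 0.04 ]), array([0.418, 0.481, 0.04 ])]
mat edges [array([0.434, 0.09 , 0.004]), array([ 0.437, -0.041,  0.004]), array([0.499, 0.026, 0.004]), array([0.371, 0.024, 0.004])]
[[ 4.18922651e-01 -9.08021486e-01  8.91322587e-04]
 [-8.58458779e-01 -3.95736264e-01  3.26253481e-01]
 [-2.95892442e-01 -1.37440137e-01 -9.45281901e-01]] [-0.62534275 -0.04236452  0.38000486] [ 0.33804261 -0.53236191  0.37359067] 300.5874744326843
[([256.0, 255.5], 0.96, array([220, 238]), array([287, 275])), ([197.9, 255.7], 0.75, array([227, 179]), array([278, 211]))]
[([171.6, 192.4], 0.89, array([176, 151]), array([210, 188])), ([268.0, 180.0], 0.41, array([150, 253]), array([204, 293]))]
```

View pics/c.png

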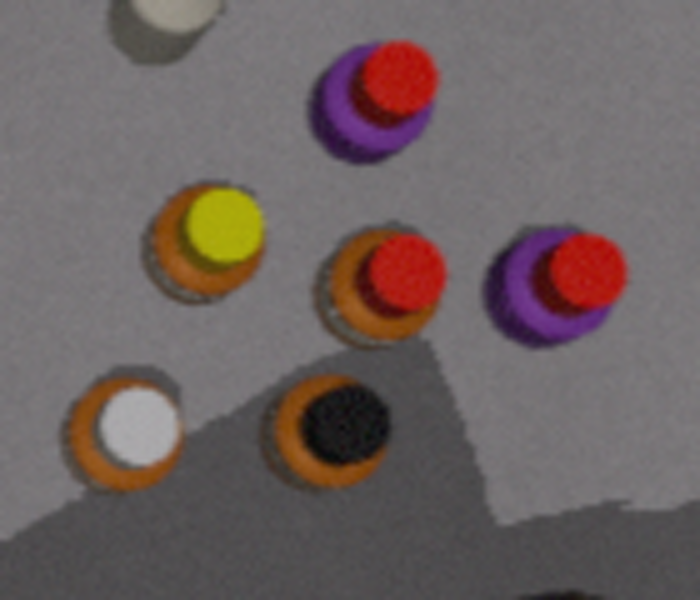

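The crop confirms the amber-bodied red bottle at crop (408,273), which is top px (382,205). The other two red caps sit on purple bodies. Next is a hover over the canister.

```bash
cat >> h.py <<'E'
def go(x,y,z,head=None):
    "shift (mm, tool axes) and turn (deg about tool z) to a world goal; head = heading of tool y, deg, mod 180"
    st=manip.get_state();R=Ro.from_rotvec(st['tcp_rot']).as_matrix()
    h=np.degrees(np.arctan2(R[1,1],R[0,1])); d=R.T@(np.array([x,y,z])-st['tcp_pos'])*1000
    print('shift',d.round(1),'turn',None if head is None else round(-(((head-h)+90)%180-90),1),'| now',np.round(st['tcp_pos'],4),'h',round(h,1),'tilt',round(np.degrees(np.arccos(-R[2,2])),2),'q',np.round(st['q'],2),'t',st['time_s'])
E
python3 - <<'E'
from h import *
go(.575,.292,.30,4.2)
E
```

```text
shift [ 644.4 -649.6  -68.7] turn -69.5 | now [ 0.2616 -0.5676  0.2313] h -65.3 tilt 0.01 q [-1.24  0.49  1.56  0.    1.09 -0.11] t 1.65
```

Request:
play_rows([
  [[0,0,-35,0,0,0,1],[0,0,-70,0,0,0,1],[310,-310,-70,0,0,-35,1],[310,-310,-70,0,0,-35,1],[310,-310,-70,0,0,-35,1],[310,-310,-70,0,0,-35,1],[310,-310,-70,0,0,-35,1],[310,-310,-70,0,0,-35,1],[310,-310,-70,0,0,-35,1],[310,-310,-70,0,0,-35,1],[310,-310,-70,0,0,-35,1],[310,-310,-70,0,0,-35,1]],
])

```text
time_s: 2.65
tcp_pos: [0.406, -0.1748, 0.3016]
tcp_rot: [2.724, 1.564, 0.001]
contact_force: [0.6, -0.2, 0.8]
width: 0.0855
grip_force: 0.0
```

```bash
python3 -c "
from h import *
go(.575,.292,.30,4.2)"
```

```text
shift [488.3 -89.5   1.5] turn -34.5 | now [ 0.406  -0.1748  0.3016] h -30.3 tilt 0.04 q [-0.56  0.15  1.88 -0.    1.11 -0.03] t 2.65
```

Request:
play_rows([
  [[488,-90,0,0,0,-34.5,1],[488,-90,0,0,0,-34.5,1],[488,-90,0,0,0,-34.5,1],[488,-90,0,0,0,-34.5,1],[488,-90,0,0,0,-34.5,1],[488,-90,0,0,0,-34.5,1],[488,-90,0,0,0,-34.5,1],[488,-90,0,0,0,-34.5,1],[488,-90,0,0,0,-34.5,1],[488,-90,0,0,0,-34.5,1],[488,-90,0,0,0,-34.5,1],[488,-90,0,0,0,-34.5,1]],
])

```text
time_s: 3.65
tcp_pos: [0.5743, 0.2927, 0.3012]
tcp_rot: [2.137, 2.303, 0.0]
contact_force: [0.8, -1.2, 0.6]
width: 0.0851
grip_force: 0.0
```

Run:
```python
from h import *
go(.575,.292,.187,4.2)
w=manip.get_image('wrist');save(w,'w1')
print([proj(w,(x,y,.213)) for x,y in((.575,.292),(.572,.333),(.578,.251))])
```

```text
shift [ -0.7   0.6 114.2] turn 0.1 | now [0.5743 0.2927 0.3012] h 4.3 tilt 0.01 q [ 0.37  0.46  1.41 -0.    1.26  0.29] t 3.65
[[np.float64(255.2185693898292), np.float64(200.17006338689063)], [np.float64(255.36187320710843), np.float64(150.2118000581948)], [np.float64(255.0901377696747), np.float64(244.94361388422254)]]
```

View pics/w1.png

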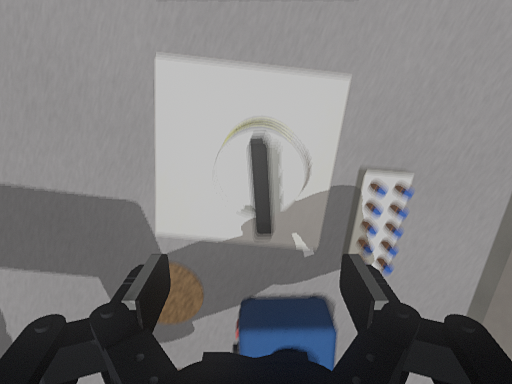

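The wrist view shows the grip bar from (259,137) to (264,235), tilted about 3 degrees. It is blurred because the arm was still moving, so I'll remeasure with the arm at rest.

Run:
```python
from h import *
go(.575,.292,.187,4.2)
w=manip.get_image('wrist')
def bar(im,r0,r1,c0,c1,thr):
    g=im['pixels'].max(2)[r0:r1,c0:c1]<thr
    n,l,st,ce=cv2.connectedComponentsWithStats(g.astype(np.uint8));i=1+st[1:,4].argmax();ys,xs=np.where(l==i)
    return cv2.minAreaRect(np.c_[xs+c0,ys+r0].astype(np.float32))
b=bar(w,100,260,225,300,75);print(b)
P=cv2.boxPoints(b);print([atz(w,p,.213).round(4) for p in P],atz(w,b[0],.213))
t=manip.get_image('top');s=manip.get_image('side')
for z in(.197,.205,.213): print(z,atz(w,b[0],z)[:2].round(4))
```

```text
shift [ -5.6  -1.  113.4] turn 0.2 | now [0.5755 0.2974 0.3004] h 4.4 tilt 0.1 q [0.37 0.47 1.41 0.   1.26 0.3 ] t 3.7
((256.6370544433594, 198.41879272460938), (96.82473754882812, 18.880468368530273), 85.91438293457031)
[array([0.5643, 0.3369, 0.213 ]), array([0.5787, 0.3391, 0.213 ]), array([0.5917, 0.2563, 0.213 ]), array([0.5757, 0.2538, 0.213 ])] [0.5772479  0.29881617 0.213     ]
0.197 [0.5778 0.2931]
0.205 [0.5775 0.2959]
0.213 [0.5772 0.2988]
```

Request:
play_rows([
  [[2,1,30,0,0,-3,1],[2,1,60,0,0,-3,1],[2,1,80,0,0,-3,1],[2,1,100,0,0,-3,1],[2,1,113,0,0,-3,1],[2,1,113,0,0,-3,1],[2,1,113,0,0,-3,0],[2,1,113,0,0,-3,0],[2,1,113,0,0,-3,0],[2,1,113,0,0,-3,0],[2,1,113,0,0,-3,0],[2,1,113,0,0,-3,0]],
], squeeze=60)

```text
time_s: 4.85
tcp_pos: [0.5753, 0.2923, 0.189]
tcp_rot: [2.076, 2.357, 0.002]
contact_force: [0.5, 0.2, -1.8]
width: 0.0144
grip_force: 59.6
```

Request:
play_rows([
  [[0,0,0,0,0,0,0],[0,0,0,0,0,0,0],[0,0,0,0,0,0,0],[0,0,0,0,0,0,0],[0,0,0,0,0,0,0]],
])

```text
time_s: 5.27
tcp_pos: [0.5753, 0.2923, 0.1888]
tcp_rot: [2.076, 2.357, 0.002]
contact_force: [1.0, 0.3, 5.3]
width: 0.0152
grip_force: 60.6
```

```bash
python3 -c "
from h import *
go(.436,.025,.23,30)"
```

```text
shift [-247.6 -171.8  -41.5] turn -22.8 | now [0.5753 0.2923 0.1888] h 7.2 tilt 0.08 q [ 0.37  0.56  1.55 -0.    1.03  0.24] t 5.2667
```

Request:
play_rows([
  [[0,0,-15,0,0,0,0],[0,0,-30,0,0,0,0],[0,0,-45,0,0,0,0],[0,0,-60,0,0,0,0],[-25,-17,-60,0,0,0,0],[-50,-35,-60,0,0,0,0],[-75,-52,-60,0,0,0,0],[-100,-69,-60,0,0,0,0],[-125,-87,-60,0,0,0,0],[-150,-104,-60,0,0,0,0],[-175,-121,-60,0,0,0,0],[-200,-138,-60,0,0,0,0]],
])

```text
time_s: 6.27
tcp_pos: [0.4616, 0.0754, 0.2476]
tcp_rot: [-2.075, -2.356, 0.002]
contact_force: [0.4, 0.1, -3.7]
width: 0.0148
grip_force: 59.3
```

Request:
play_rows([
  [[-20,-15,0,0,0,0,0],[-35,-26,0,0,0,0,0],[-45,-32,0,0,0,0,0],[-50,-35,0,0,0,0,0],[-50,-35,0,0,0,0,0],[-50,-35,0,0,0,0,0]],
])

```text
time_s: 6.77
tcp_pos: [0.4348, 0.0226, 0.2481]
tcp_rot: [-2.077, -2.356, 0.0]
contact_force: [0.5, -0.9, -4.3]
width: 0.0149
grip_force: 59.3
```

Run:
```python
from h import *
go(.436,.023,.145)
s=manip.get_image('side');save(s,'s2');t=manip.get_image('top')
a=np.hstack([s['pixels'][130:330,220:400],t['pixels'][130:330,150:330]])[:,:,::-1];cv2.imwrite('pics/d.png',cv2.resize(a,None,fx=2,fy=2))
print(manip.get_state()['contact_force'])
```

```text
shift [  0.3   1.3 103.1] turn None | now [0.4348 0.0226 0.2481] h 7.2 tilt 0.03 q [-0.1   0.2   1.97  0.    0.97 -0.23] t 6.7667
[ 0.12558562 -0.03353299 -3.63271832]
```

View pics/d.png

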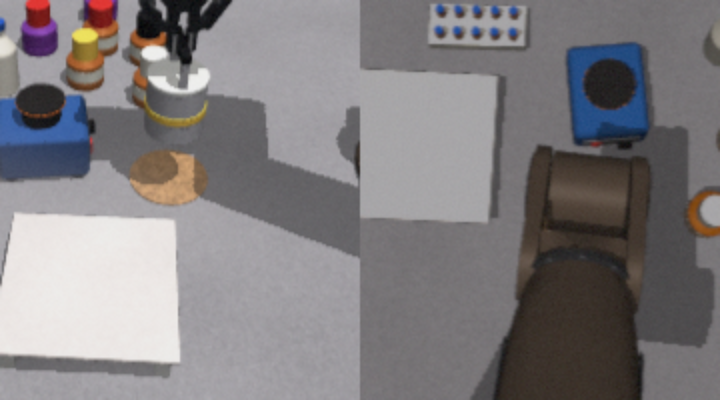

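The canister hangs upright at about (308,182) in the side view, above the mat at (304,218). I'll lower it.

Request:
play_rows([
  [[0,1,20,0,0,0,0],[0,1,40,0,0,0,0],[0,1,60,0,0,0,0],[0,1,80,0,0,0,0],[0,1,93,0,0,0,0],[0,1,99,0,0,0,0],[0,1,102,0,0,0,0],[0,1,104,0,0,0,0],[0,1,105,0,0,0,0],[0,1,105,0,0,0,0],[0,1,105,0,0,0,0],[0,1,105,0,0,0,0]],
])

```text
time_s: 7.87
tcp_pos: [0.436, 0.0225, 0.1438]
tcp_rot: [2.076, 2.357, 0.001]
contact_force: [0.0, -0.8, -3.7]
width: 0.0148
grip_force: 59.3
```

Request:
play_rows([
  [[0,0,1,0,0,0,0],[0,0,2,0,0,0,0],[0,0,2,0,0,0,0],[0,0,2,0,0,0,0]],
])

```text
time_s: 8.2
tcp_pos: [0.437, 0.0226, 0.1426]
tcp_rot: [2.075, 2.355, 0.004]
contact_force: [0.4, 2.4, 13.5]
width: 0.0149
grip_force: 61.9
```

Contact. Open up and rise.

Request:
play_rows([
  [[0,0,-1,0,0,0,0.3],[0,0,-1,0,0,0,1],[0,0,-1,0,0,0,1],[0,0,-1,0,0,0,1],[0,0,-1,0,0,0,1],[0,0,-1,0,0,0,1],[0,0,-1,0,0,0,1],[0,0,-20,0,0,0,1],[0,0,-40,0,0,0,1],[0,0,-70,0,0,0,1],[0,0,-100,0,0,0,1],[0,0,-130,0,0,0,1]],
])

```text
time_s: 9.2
tcp_pos: [0.4354, 0.0225, 0.2726]
tcp_rot: [-2.077, -2.357, 0.001]
contact_force: [0.8, 0.1, 0.5]
width: 0.0855
grip_force: 0.0
```

```bash
cat >> h.py <<'E'
def comps(mask):
    n,l,st,ce=cv2.connectedComponentsWithStats(cv2.morphologyEx(mask.astype(np.uint8),cv2.MORPH_OPEN,np.ones((3,3))))
    return [(ce[i],st[i,4]) for i in range(1,n)]
def caps(im,box=None,z=.105):
    p=im['pixels'];h,s,v=cv2.split(cv2.cvtColor(p,cv2.COLOR_RGB2HSV))
    M={'white':(s<40)&(v>165),'yellow':(h>24)&(h<34)&(s>150),'red':((h<5)|(h>175))&(s>190)&(v>120),'black':v<45,'amber':(h>6)&(h<20)&(s>150)}
    for k,m in M.items():
        for c,a in comps(m):
            if a>40:
                X=atz(im,c,z)
                if X[1]<-.1 or box is None and k!='black' and X[1]<.42: print(k,c.round(1),a,X[:2].round(4))
E
python3 - <<'E'
from h import *
go(.465,-.184,.16,0)
t=manip.get_image('top');s=manip.get_image('side');caps(t,1);print('side');caps(s,1)
print('can',[(d['position'],round(d['confidence'],2)) for d in manip.masks_of('canister',s)][:2],[(d['position'],round(d['confidence'],2)) for d in manip.masks_of('canister',t)][:2])
print([(d['position'],round(d['confidence'],2),atz(s,d['position'],0)) for d in manip.spot_point('canister',s)][:2])
E
```

```text
shift [-208.6    3.4  112.6] turn 7.2 | now [0.4354 0.0225 0.2726] h 7.2 tilt 0.03 q [-0.1   0.17  1.94 -0.    1.03 -0.23] t 9.2
white [363.8  30.1] 56 [ 1.1369 -0.3111]
white [395.6  35.1] 61 [ 1.1215 -0.4161]
white [433.6  36.6] 70 [ 1.1191 -0.5423]
white [379.4  37.2] 63 [ 1.1126 -0.3621]
white [493.6  42.4] 121 [ 1.1029 -0.7405]
white [357.1  43.2] 68 [ 1.0895 -0.2876]
white [303.4  54.4] 114 [ 1.0455 -0.1104]
white [315.3  46.1] 65 [ 1.0759 -0.1496]
white [427.5  51.2] 66 [ 1.0664 -0.5193]
white [440.2  50.8] 51 [ 1.0687 -0.5614]
white [331.7  58.9] 268 [ 1.0318 -0.203 ]
white [374.9  52.7] 73 [ 1.0572 -0.3453]
white [394.9  52.8] 51 [ 1.0583 -0.4114]
white [460.8  52.4] 81 [ 1.0647 -0.6292]
white [314.4  63.6] 106 [ 1.0141 -0.1464]
white [368.7  65.7] 114 [ 1.0108 -0.3236]
white [401.6  61.4] 64 [ 1.0284 -0.4323]
white [382.2  65.2] 55 [ 1.0136 -0.3679]
white [406.   68.9] 54 [ 1.0025 -0.4455]
white [428.5  70.6] 75 [ 0.9981 -0.5189]
white [328.2 234.9] 97 [ 0.4563 -0.1844]
yellow [344.5 195. ] 192 [ 0.5805 -0.2365]
red [379.5 165.3] 157 [ 0.6771 -0.3481]
red [381.1 204.1] 167 
[... 463 characters left out ...]
 [ 0.5839 -0.2347]
red [269.9 118. ] 42 [ 0.56   -0.4545]
red [269.9 131.6] 69 [ 0.5577 -0.3471]
red [238.5 132.3] 50 [ 0.6801 -0.3403]
black [415.1  19.5] 1464 [-0.3823 -1.7901]
black [464.7 137. ] 6538 [-0.1738 -0.3187]
black [495.4 133.9] 4927 [-0.2961 -0.3428]
black [316.4  70.4] 701 [ 0.3346 -0.9426]
black [310.8 115.2] 1272 [ 0.3913 -0.4792]
black [297.5 141.8] 56 [ 0.4534 -0.2757]
amber [273.2 145.3] 54 [ 0.5439 -0.251 ]
amber [289.2 150.2] 43 [ 0.4851 -0.2196]
amber [262.8 161.2] 112 [ 0.5786 -0.1489]
can [([303.9, 203.1], 0.65)] []
[([303.1, 215.0], 0.75, array([ 4.39527922e-01,  9.82911550e-03, -1.11022302e-16])), ([264.1, 368.0], 0.26, array([0.55359909, 0.52695319, 0.        ]))]
```

Request:
play_rows([
  [[-40,-1,0,0,0,7.2,1],[-80,-2,0,0,0,7.2,1],[-120,-3,30,0,0,7.2,1],[-160,-3,60,0,0,7.2,1],[-190,-4,90,0,0,7.2,1],[-207,-4,112,0,0,7.2,1],[-207,-4,112,0,0,7.2,1],[-207,-4,112,0,0,7.2,1],[-207,-4,112,0,0,7.2,1]],
])

```text
time_s: 10.2
tcp_pos: [0.4575, -0.1829, 0.1587]
tcp_rot: [-2.22, -2.22, 0.001]
contact_force: [-0.4, -0.7, 0.5]
width: 0.0857
grip_force: 0.0
```

Run:
```python
from h import *
go(.457,-.183,.068,0)
w=manip.get_image('wrist');s=manip.get_image('side');t=manip.get_image('top')
a=np.vstack([np.hstack([s['pixels'][100:280,190:350],t['pixels'][130:310,230:390]]),np.zeros((1,320,3),np.uint8),cv2.resize(w['pixels'],(320,240))])[:,:,::-1];cv2.imwrite('pics/e.png',cv2.resize(a,None,fx=1.4,fy=1.4))
p=t['pixels'].astype(int);h,sa,v=cv2.split(cv2.cvtColor(t['pixels'],cv2.COLOR_RGB2HSV))
for c,a in comps(v<45):
    if a>100: print('dark',c.round(1),a,atz(t,c,.13)[:2].round(4))
for c,a in comps((h>8)&(h<18)&(sa>90)&(sa<170)):
    if a>60: print('cork',c.round(1),a,atz(t,c,.004)[:2].round(4))
for c,a in comps((h>105)&(h<125)&(sa>120)):
    if a>200: print('blue',c.round(1),a,atz(t,c,.09)[:2].round(4))
m=manip.masks_of('stand',t);print([(d['confidence'],d['position'],cv2.minAreaRect(np.argwhere(d['mask'])[:,::-1].astype(np.float32))) for d in m][:2])
if m:
    for q in cv2.boxPoints(cv2.minAreaRect(np.argwhere(m[0]['mask'])[:,::-1].astype(np.float32))): print(atz(t,q,.05)[:2].round(4))
```

```text
shift [-0.2 -0.3 90.7] turn 0.0 | now [ 0.4575 -0.1829  0.1587] h 0.0 tilt 0.12 q [-0.51  0.4   1.96  0.    0.78 -0.51] t 10.2
dark [274.7 171.4] 431 [ 0.6451 -0.0187]
dark [318.9 284.1] 918 [ 0.3093 -0.1515]
dark [214.8 346.5] 247 [0.1299 0.1473]
dark [269.2 369.4] 710 [ 0.0701 -0.0084]
cork [503.8  93.8] 691 [ 0.9658 -0.8171]
cork [471.2  87.4] 82 [ 0.9869 -0.7051]
cork [508.  168.8] 299 [ 0.6986 -0.8094]
cork [240.9 242. ] 62 [0.4375 0.0823]
cork [271.  250.2] 148 [ 0.413  -0.0154]
blue [273. 177.] 1149 [ 0.6364 -0.0155]
blue [102.8 205.2] 1798 [0.537  0.5099]
[(0.9, [180.5, 201.6], ((178.54638671875, 202.52603149414062), (76.96041870117188, 74.53459930419922), 2.726310968399048))]
[0.4413 0.4034]
[0.6816 0.4072]
[0.6743 0.1585]
[0.4341 0.1621]
```

View pics/e.png

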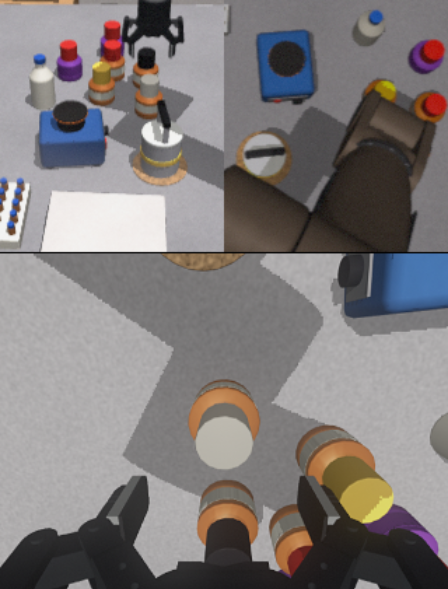

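The side view (top-left) shows the canister standing on the mat, and the top view has it centred on the cork. The wrist view shows the white cap at wrist pixel about (255,214). I'll check that against the projection.

Run:
```python
from h import *
w=manip.get_image('wrist');print(proj(w,(.457,-.183,.105)),proj(w,(.459,-.3075,.105)))
p=w['pixels'];h,s,v=cv2.split(cv2.cvtColor(p,cv2.COLOR_RGB2HSV))
for c,a in comps(((s<45)&(v>150))[160:260,215:300]):
    if a>200: c=c+[215,160];print(c,a,atz(w,c,.105))
```

```text
[np.float64(252.64432990791636), np.float64(215.72019554401456)] [np.float64(254.9413247887742), np.float64(350.81309526330756)]
[254.18943593 215.68209977] 3067 [ 0.45810198 -0.1829686   0.105     ]
```

Request:
play_rows([
  [[0,0,25,0,0,0,1],[0,0,50,0,0,0,1],[0,0,75,0,0,0,1],[0,0,86,0,0,0,1],[0,0,91,0,0,0,1],[0,0,91,0,0,0,1],[0,0,91,0,0,0,0],[0,0,91,0,0,0,0],[0,0,91,0,0,0,0],[0,0,91,0,0,0,0],[0,0,91,0,0,0,0],[0,0,91,0,0,0,0]],
], squeeze=80)

```text
time_s: 11.45
tcp_pos: [0.4582, -0.1835, 0.0696]
tcp_rot: [2.219, 2.221, 0.001]
contact_force: [-2.0, 0.5, 10.3]
width: 0.0464
grip_force: 80.7
```

Request:
play_rows([
  [[0,0,0,0,0,0,0],[0,0,0,0,0,0,0],[0,0,-40,0,0,0,0],[0,0,-80,0,0,0,0],[0,0,-120,0,0,0,0],[0,0,-160,0,0,0,0],[0,0,-180,0,0,0,0],[0,0,-180,0,0,0,0]],
])

```text
time_s: 12.12
tcp_pos: [0.459, -0.1839, 0.2532]
tcp_rot: [2.215, 2.217, 0.003]
contact_force: [-0.3, 0.1, -2.8]
width: 0.0464
grip_force: 83.6
```

```bash
python3 -c "
from h import *
go(.643,-.018,.215,10)"
```

```text
shift [165.9 183.9  38.9] turn -10.0 | now [ 0.459  -0.1839  0.2532] h 0.0 tilt 0.49 q [-0.51  0.28  1.85 -0.    1.01 -0.52] t 12.1167
```

Request:
play_rows([
  [[25,28,0,0,0,0,0],[50,56,0,0,0,0,0],[75,83,0,0,0,0,0],[100,111,0,0,0,0,0],[125,139,0,0,0,0,0],[145,161,0,0,0,0,0],[158,176,0,0,0,0,0],[166,185,0,0,0,0,0],[166,185,10,0,0,0,0],[166,185,20,0,0,0,0],[166,185,30,0,0,0,0],[166,185,40,0,0,0,0]],
])

```text
time_s: 13.12
tcp_pos: [0.6417, -0.0182, 0.2068]
tcp_rot: [-2.221, -2.22, 0.002]
contact_force: [0.4, -0.3, -2.0]
width: 0.0463
grip_force: 83.8
```

Request:
play_rows([
  [[0,0,3,0,0,0,0],[0,0,6,0,0,0,0],[0,0,8,0,0,0,0],[0,0,8,0,0,0,0],[0,0,8,0,0,0,0],[0,0,8,0,0,0,0]],
])

```text
time_s: 13.62
tcp_pos: [0.6429, -0.0173, 0.2008]
tcp_rot: [2.22, 2.222, 0.001]
contact_force: [-0.1, -0.4, -2.3]
width: 0.0462
grip_force: 83.8
```

Run:
```python
from h import *
go(.644,-.018,.186)
s=manip.get_image('side');cv2.imwrite('pics/f.png',cv2.resize(s['pixels'][100:230,180:330,::-1],None,fx=4,fy=4))
```

```text
shift [-0.7  1.1 14.8] turn None | now [ 0.6429 -0.0173  0.2008] h 0.0 tilt 0.05 q [-0.13  0.55  1.55 -0.    1.05 -0.13] t 13.6167
```

View pics/f.png

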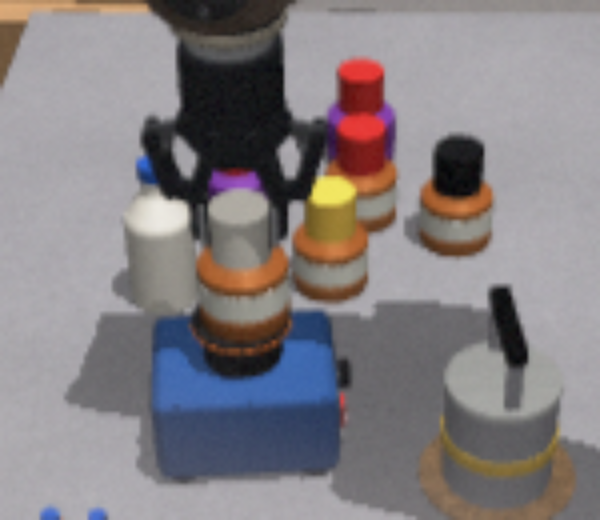

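The white bottle is just above the head, centred at crop (243,310) over the disc at (243,345). I'll press it down.

Request:
play_rows([
  [[0,1,3,0,0,0,0],[0,1,6,0,0,0,0],[0,1,9,0,0,0,0],[0,1,11,0,0,0,0],[0,1,12,0,0,0,0],[0,1,13,0,0,0,0],[0,1,13,0,0,0,0],[0,1,13,0,0,0,0]],
])

```text
time_s: 14.33
tcp_pos: [0.644, -0.0172, 0.1882]
tcp_rot: [2.22, 2.222, 0.001]
contact_force: [-3.7, 0.1, 9.4]
width: 0.0464
grip_force: 84.2
```

Request:
play_rows([
  [[0,0,1,0,0,0,0],[0,0,2,0,0,0,0],[0,0,2,0,0,0,0],[0,0,2,0,0,0,0]],
])

```text
time_s: 14.67
tcp_pos: [0.644, -0.0172, 0.1875]
tcp_rot: [2.219, 2.221, 0.002]
contact_force: [-6.9, 1.2, 19.7]
width: 0.0462
grip_force: 86.2
```

Request:
play_rows([
  [[0,0,0,0,0,0,0],[0,0,0,0,0,0,0],[0,0,0,0,0,0,0],[0,0,0,0,0,0,0],[0,0,0,0,0,0,0],[0,0,0,0,0,0,0],[0,0,0,0,0,0,0],[0,0,-10,0,0,0,0],[0,0,-20,0,0,0,0],[0,0,-40,0,0,0,0],[0,0,-60,0,0,0,0],[0,0,-60,0,0,0,0]],
])

```text
time_s: 15.67
tcp_pos: [0.645, -0.0173, 0.2488]
tcp_rot: [2.217, 2.219, 0.005]
contact_force: [0.6, -0.1, -1.1]
width: 0.0462
grip_force: 83.9
```

Request:
play_rows([
  [[35,-3,0,0,0,0,0],[70,-6,0,0,0,0,0],[105,-9,0,0,0,0,0],[140,-12,0,0,0,0,0],[175,-15,0,0,0,0,0],[210,-18,0,0,0,0,0],[245,-21,0,0,0,0,0],[280,-24,0,0,0,0,0],[310,-27,0,0,0,0,0],[335,-29,0,0,0,0,0],[352,-31,0,0,0,0,0],[352,-31,0,0,0,0,0]],
])

```text
time_s: 16.67
tcp_pos: [0.6116, 0.3377, 0.2438]
tcp_rot: [-2.217, -2.225, 0.001]
contact_force: [0.3, 0.0, -2.3]
width: 0.0467
grip_force: 83.8
```

```bash
python3 -c "
from h import *
go(.613,.335,.122,0)"
```

```text
shift [ -2.7   1.6 121.8] turn 0.2 | now [0.6116 0.3377 0.2438] h 0.2 tilt 0.07 q [0.41 0.59 1.34 0.   1.21 0.41] t 16.6667
```

Request:
play_rows([
  [[0,0,25,0,0,0,0],[0,0,50,0,0,0,0],[0,0,75,0,0,0,0],[0,0,95,0,0,0,0],[0,0,110,0,0,0,0],[0,0,118,0,0,0,0],[0,0,121,0,0,0,0],[0,0,122,0,0,0,0],[0,0,123,0,0,0,0],[0,0,123,0,0,0,0],[0,0,123,0,0,0,0]],
])

```text
time_s: 17.58
tcp_pos: [0.6128, 0.3348, 0.1232]
tcp_rot: [2.22, 2.222, 0.002]
contact_force: [0.1, -0.6, -1.0]
width: 0.0463
grip_force: 83.8
```

Request:
play_rows([
  [[0,0,1,0,0,0,0],[0,0,2,0,0,0,0],[0,0,3,0,0,0,0],[0,0,3,0,0,0,0],[0,0,3,0,0,0,0]],
])

```text
time_s: 18.0
tcp_pos: [0.6126, 0.3349, 0.1197]
tcp_rot: [2.22, 2.222, 0.001]
contact_force: [-0.7, -0.4, 2.7]
width: 0.0464
grip_force: 84.2
```

Touching the stand at TCP z = 0.1197. Release and rise.

Request:
play_rows([
  [[0,0,0,0,0,0,1],[0,0,0,0,0,0,1],[0,0,0,0,0,0,1],[0,0,0,0,0,0,1],[0,0,0,0,0,0,1],[0,0,-20,0,0,0,1],[0,0,-50,0,0,0,1],[0,0,-90,0,0,0,1],[0,0,-130,0,0,0,1],[0,0,-130,0,0,0,1]],
])

```text
time_s: 18.83
tcp_pos: [0.6146, 0.3357, 0.258]
tcp_rot: [2.217, 2.219, 0.017]
contact_force: [0.8, 0.6, 1.1]
width: 0.085
grip_force: 0.0
```

Run:
```python
from h import *
go(.582,-.236,.25,0)
t=manip.get_image('top');s=manip.get_image('side')
for im in(t,s):
    print('--');p=im['pixels'];h,sa,v=cv2.split(cv2.cvtColor(p,cv2.COLOR_RGB2HSV))
    for k,m in {'yellow':(h>24)&(h<34)&(sa>150),'red':((h<5)|(h>175))&(sa>190)&(v>120),'black':v<45,'amber':(h>6)&(h<20)&(sa>150)}.items():
        for c,a in comps(m):
            X=atz(im,c,.105 if k!='amber' else .06)
            if 30<a<600 and .35<X[0]<.8 and -.5<X[1]<.42: print(k,a,X[:2].round(4))
cv2.imwrite('pics/g.png',cv2.resize(np.vstack([s['pixels'][100:320,130:430],t['pixels'][130:270,120:420]])[:,:,::-1],None,fx=1.6,fy=1.6))
```

```text
shift [-571.7  -33.1    4.9] turn 0.0 | now [0.6146 0.3357 0.258 ] h 0.0 tilt 0.69 q [ 0.41  0.58  1.33 -0.    1.22  0.4 ] t 18.8333
--
yellow 190 [ 0.5803 -0.2361]
red 156 [ 0.677 -0.348]
red 171 [ 0.5538 -0.3485]
red 165 [ 0.5572 -0.4605]
black 59 [0.7299 0.3581]
black 423 [ 0.6498 -0.0195]
black 313 [0.4368 0.2526]
black 186 [ 0.4591 -0.3075]
black 108 [0.4408 0.0269]
amber 33 [0.6251 0.3146]
amber 134 [ 0.5702 -0.2231]
amber 161 [ 0.5471 -0.3358]
amber 174 [ 0.4556 -0.2982]
--
black 97 [ 0.4315 -0.039 ]
black 35 [0.5592 0.058 ]
amber 79 [ 0.4603 -0.2817]
amber 218 [0.6148 0.3207]
```

View pics/g.png

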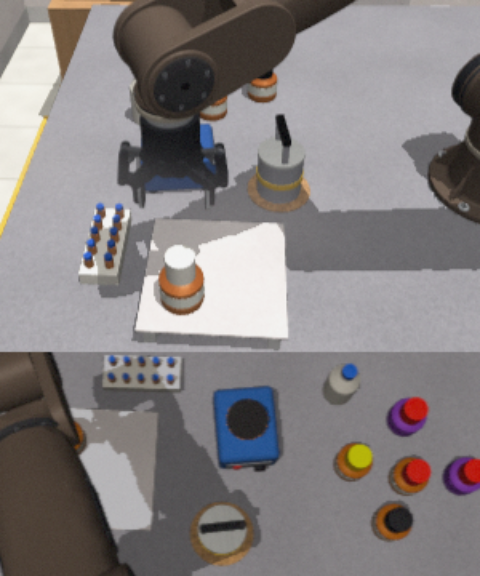

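The white bottle stands upright on the stand at crop (180,285). The yellow, red and black bottles are unmoved. Yellow is next.

Request:
play_rows([
  [[-40,-2,0,0,0,0,1],[-80,-5,0,0,0,0,1],[-120,-7,0,0,0,0,1],[-160,-9,0,0,0,0,1],[-200,-11,0,0,0,0,1],[-240,-14,0,0,0,0,1],[-280,-16,0,0,0,0,1],[-320,-18,0,0,0,0,1],[-360,-21,0,0,0,0,1],[-400,-23,0,0,0,0,1],[-440,-25,0,0,0,0,1],[-480,-27,0,0,0,0,1]],
])

```text
time_s: 19.93
tcp_pos: [0.5849, -0.1471, 0.2477]
tcp_rot: [-2.219, -2.221, 0.002]
contact_force: [0.3, 0.3, 0.4]
width: 0.0857
grip_force: 0.0
```

Request:
play_rows([
  [[-35,-2,0,0,0,0,1],[-65,-3,20,0,0,0,1],[-85,-4,50,0,0,0,1],[-91,-4,70,0,0,0,1],[-91,-4,90,0,0,0,1],[-91,-4,90,0,0,0,1],[-91,-4,90,0,0,0,1],[-91,-4,90,0,0,0,1],[-91,-4,90,0,0,0,1]],
])

```text
time_s: 20.68
tcp_pos: [0.5824, -0.2361, 0.1605]
tcp_rot: [2.219, 2.222, 0.001]
contact_force: [0.2, -0.4, 0.1]
width: 0.0853
grip_force: 0.0
```

```bash
cat >> h.py <<'E'
def wcap(col):
    w=manip.get_image('wrist');h,s,v=cv2.split(cv2.cvtColor(w['pixels'],cv2.COLOR_RGB2HSV))
    m={'yellow':(h>22)&(h<36)&(s>130),'red':((h<6)|(h>174))&(s>170)&(v>80),'black':v<50}[col]
    for c,a in comps(m):
        if a>500 and c[1]<320: print(col,c.round(0),a,atz(w,c,.105).round(4))
    return w
E
python3 -c "
from h import *
go(.582,-.2355,.068,0);wcap('yellow')"
```

```text
shift [ 0.7 -0.5 92.5] turn 0.1 | now [ 0.5824 -0.2361  0.1605] h 0.1 tilt 0.09 q [-0.49  0.57  1.63 -0.    0.94 -0.49] t 20.6833
yellow [256. 217.] 3016 [ 0.5834 -0.2375  0.105 ]
```

Request:
play_rows([
  [[-1,1,25,0,0,0,1],[-1,1,50,0,0,0,1],[-1,1,75,0,0,0,1],[-1,1,86,0,0,0,1],[-1,1,91,0,0,0,1],[-1,1,91,0,0,0,1],[-1,1,91,0,0,0,0],[-1,1,91,0,0,0,0],[-1,1,91,0,0,0,0],[-1,1,91,0,0,0,0],[-1,1,91,0,0,0,0],[-1,1,91,0,0,0,0]],
], squeeze=80)

```text
time_s: 21.73
tcp_pos: [0.5835, -0.2376, 0.0699]
tcp_rot: [2.219, 2.221, 0.001]
contact_force: [-1.0, 0.2, 8.7]
width: 0.0468
grip_force: 81.8
```

Request:
play_rows([
  [[0,0,0,0,0,0,0],[0,0,0,0,0,0,0],[0,0,-40,0,0,0,0],[0,0,-80,0,0,0,0],[0,0,-120,0,0,0,0],[0,0,-160,0,0,0,0],[0,0,-180,0,0,0,0],[0,0,-180,0,0,0,0],[0,0,-180,0,0,0,0],[0,0,-180,0,0,0,0]],
])

```text
time_s: 22.57
tcp_pos: [0.5823, -0.237, 0.247]
tcp_rot: [-2.219, -2.221, 0.001]
contact_force: [0.8, 1.3, -1.2]
width: 0.0465
grip_force: 83.0
```

```bash
python3 -c "
from h import *
go(.644,-.018,.203,0)"
```

```text
shift [218.9  61.9  44.1] turn 0.0 | now [ 0.5823 -0.237   0.247 ] h 0.0 tilt 0.11 q [-0.49  0.48  1.53 -0.    1.13 -0.49] t 22.5667
```

Request:
play_rows([
  [[30,8,0,0,0,0,0],[60,17,0,0,0,0,0],[90,25,0,0,0,0,0],[120,34,0,0,0,0,0],[150,42,0,0,0,0,0],[180,51,0,0,0,0,0],[205,58,0,0,0,0,0],[219,62,5,0,0,0,0],[219,62,15,0,0,0,0],[219,62,25,0,0,0,0],[219,62,35,0,0,0,0],[219,62,42,0,0,0,0]],
])

```text
time_s: 23.57
tcp_pos: [0.644, -0.0195, 0.204]
tcp_rot: [-2.221, -2.219, 0.003]
contact_force: [-0.1, -0.5, -2.7]
width: 0.0461
grip_force: 83.0
```

Request:
play_rows([
  [[0,0,0,0,0,0,0],[0,0,0,0,0,0,0],[0,0,5,0,0,0,0],[0,0,9,0,0,0,0],[0,0,12,0,0,0,0],[0,0,15,0,0,0,0],[0,0,16,0,0,0,0],[0,0,16,0,0,0,0],[0,0,16,0,0,0,0]],
])

```text
time_s: 24.32
tcp_pos: [0.6452, -0.0186, 0.1913]
tcp_rot: [2.219, 2.221, 0.001]
contact_force: [-1.0, -2.2, 7.4]
width: 0.0467
grip_force: 83.5
```

Request:
play_rows([
  [[0,0,2,0,0,0,0],[0,0,4,0,0,0,0],[0,0,5,0,0,0,0],[0,0,5,0,0,0,0],[0,0,5,0,0,0,0],[0,0,5,0,0,0,0],[0,0,5,0,0,0,0]],
])

```text
time_s: 24.9
tcp_pos: [0.6452, -0.0186, 0.1878]
tcp_rot: [2.219, 2.22, 0.002]
contact_force: [-4.3, -1.7, 18.2]
width: 0.0459
grip_force: 85.7
```

Request:
play_rows([
  [[0,0,0,0,0,0,0],[0,0,0,0,0,0,0],[0,0,0,0,0,0,0],[0,0,0,0,0,0,0],[0,0,0,0,0,0,0],[0,0,0,0,0,0,0],[0,0,0,0,0,0,0],[0,0,-10,0,0,0,0],[0,0,-20,0,0,0,0],[0,0,-40,0,0,0,0],[0,0,-60,0,0,0,0],[0,0,-60,0,0,0,0]],
])

```text
time_s: 25.9
tcp_pos: [0.6458, -0.0182, 0.2489]
tcp_rot: [2.218, 2.219, 0.005]
contact_force: [-1.2, 0.4, -2.1]
width: 0.0463
grip_force: 83.3
```

Request:
play_rows([
  [[35,-14,0,0,0,0,0],[70,-28,0,0,0,0,0],[105,-42,0,0,0,0,0],[140,-56,0,0,0,0,0],[175,-70,0,0,0,0,0],[210,-84,0,0,0,0,0],[245,-98,0,0,0,0,0],[280,-112,0,0,0,0,0],[310,-124,0,0,0,0,0],[335,-134,0,0,0,0,0],[353,-141,0,0,0,0,0],[353,-141,0,0,0,0,0]],
])

```text
time_s: 26.9
tcp_pos: [0.5016, 0.3376, 0.2441]
tcp_rot: [-2.216, -2.225, 0.002]
contact_force: [0.5, -0.6, -2.0]
width: 0.0463
grip_force: 83.3
```

Request:
play_rows([
  [[0,0,20,0,0,0,0],[0,0,45,0,0,0,0],[0,0,70,0,0,0,0],[0,0,90,0,0,0,0],[0,0,105,0,0,0,0],[0,0,115,0,0,0,0],[0,0,120,0,0,0,0],[0,0,121,0,0,0,0],[0,0,122,0,0,0,0],[0,0,122,0,0,0,0],[0,0,122,0,0,0,0]],
])

```text
time_s: 27.82
tcp_pos: [0.5038, 0.3348, 0.1241]
tcp_rot: [2.22, 2.222, 0.002]
contact_force: [-1.0, 0.5, -2.0]
width: 0.0465
grip_force: 83.3
```

Request:
play_rows([
  [[0,0,2,0,0,0,0],[0,0,3,0,0,0,0],[0,0,4,0,0,0,0],[0,0,4,0,0,0,0],[0,0,4,0,0,0,0]],
])

```text
time_s: 28.23
tcp_pos: [0.5036, 0.3348, 0.1199]
tcp_rot: [2.22, 2.222, 0.001]
contact_force: [-3.1, -0.8, 7.3]
width: 0.0467
grip_force: 84.1
```

Request:
play_rows([
  [[0,0,0,0,0,0,1],[0,0,0,0,0,0,1],[0,0,0,0,0,0,1],[0,0,0,0,0,0,1],[0,0,0,0,0,0,1],[0,0,-20,0,0,0,1],[0,0,-50,0,0,0,1],[0,0,-90,0,0,0,1],[0,0,-130,0,0,0,1],[0,0,-130,0,0,0,1]],
])

```text
time_s: 29.07
tcp_pos: [0.5055, 0.3358, 0.2569]
tcp_rot: [2.218, 2.22, 0.017]
contact_force: [0.7, 0.4, 0.7]
width: 0.0855
grip_force: 0.0
```

```bash
cat >> h.py <<'E'
def survey():
    t=manip.get_image('top');s=manip.get_image('side')
    for im in(t,s):
        print('--');p=im['pixels'];h,sa,v=cv2.split(cv2.cvtColor(p,cv2.COLOR_RGB2HSV))
        for k,m in {'yellow':(h>24)&(h<34)&(sa>150),'red':((h<5)|(h>175))&(sa>190)&(v>120),'black':v<45,'amber':(h>6)&(h<20)&(sa>150)}.items():
            for c,a in comps(m):
                for z in (.06,) if k=='amber' else (.105,.155):
                    X=atz(im,c,z)
                    if 30<a<300 and .35<X[0]<.8 and (-.5<X[1]<-.1 and z<.15 or .1<X[1]<.42 and z!=.105): print(k,a,X[:2].round(4))
    return s,t
E
python3 -c "
from h import *
go(.556,-.348,.25,0);survey()"
```

```text
shift [-683.9   49.8    3.9] turn 0.0 | now [0.5055 0.3358 0.2569] h 0.0 tilt 0.64 q [ 0.48  0.44  1.58 -0.    1.11  0.48] t 29.0667
--
red 156 [ 0.6772 -0.348 ]
red 167 [ 0.5542 -0.3487]
red 166 [ 0.5572 -0.4606]
black 206 [0.5515 0.3386]
black 41 [0.4877 0.3533]
black 191 [ 0.459  -0.3075]
amber 122 [0.6065 0.327 ]
amber 157 [ 0.5472 -0.3359]
amber 82 [0.5153 0.3196]
amber 175 [ 0.4563 -0.2982]
--
red 68 [ 0.671  -0.3208]
black 172 [ 0.5437 -0.2474]
black 38 [0.5799 0.1167]
black 154 [0.4134 0.1464]
amber 35 [ 0.574  -0.3179]
amber 210 [0.6144 0.321 ]
amber 250 [0.5031 0.3185]
```

Request:
play_rows([
  [[-40,3,0,0,0,0,1],[-80,6,0,0,0,0,1],[-120,9,0,0,0,0,1],[-160,12,0,0,0,0,1],[-200,15,0,0,0,0,1],[-240,18,0,0,0,0,1],[-280,21,0,0,0,0,1],[-320,23,0,0,0,0,1],[-360,26,0,0,0,0,1],[-400,29,0,0,0,0,1],[-440,32,0,0,0,0,1],[-480,35,0,0,0,0,1]],
])

```text
time_s: 30.17
tcp_pos: [0.5381, -0.1472, 0.2478]
tcp_rot: [-2.219, -2.221, 0.002]
contact_force: [1.1, -0.2, 0.1]
width: 0.0857
grip_force: 0.0
```

Request:
play_rows([
  [[-40,3,0,0,0,0,1],[-80,6,0,0,0,0,1],[-120,9,0,0,0,0,1],[-155,12,10,0,0,0,1],[-185,14,30,0,0,0,1],[-203,15,60,0,0,0,1],[-203,15,80,0,0,0,1],[-203,15,90,0,0,0,1],[-203,15,90,0,0,0,1],[-203,15,90,0,0,0,1],[-203,15,90,0,0,0,1]],
])

```text
time_s: 31.08
tcp_pos: [0.5546, -0.3479, 0.1605]
tcp_rot: [2.219, 2.222, 0.0]
contact_force: [-0.4, -0.4, 0.3]
width: 0.0851
grip_force: 0.0
```

```bash
python3 -c "
from h import *
go(.556,-.348,.068,0);w=wcap('red');save(w,'w3')"
```

```text
shift [ 0.   1.3 92.5] turn 0.1 | now [ 0.5546 -0.3479  0.1605] h 0.1 tilt 0.09 q [-0.66  0.6   1.56 -0.    0.98 -0.66] t 31.0833
```

View pics/w3.png

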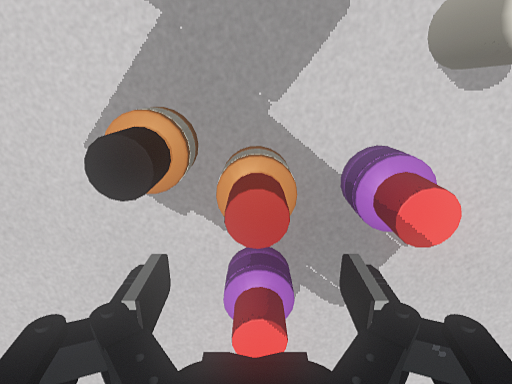

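The amber red bottle's cap is at (257,217), the same pixel where yellow sat when it was centred. Both purple look-alikes are clear of the fingers, so I can grasp.

Request:
play_rows([
  [[-1,1,25,0,0,0,1],[-1,1,50,0,0,0,1],[-1,1,75,0,0,0,1],[-1,1,86,0,0,0,1],[-1,1,91,0,0,0,1],[-1,1,91,0,0,0,1],[-1,1,91,0,0,0,0],[-1,1,91,0,0,0,0],[-1,1,91,0,0,0,0],[-1,1,91,0,0,0,0],[-1,1,91,0,0,0,0],[-1,1,91,0,0,0,0]],
], squeeze=80)

```text
time_s: 32.13
tcp_pos: [0.5556, -0.3497, 0.0699]
tcp_rot: [2.219, 2.22, 0.0]
contact_force: [-0.4, 0.4, 6.5]
width: 0.047
grip_force: 81.2
```

Request:
play_rows([
  [[0,0,0,0,0,0,0],[0,0,0,0,0,0,0],[0,0,-40,0,0,0,0],[0,0,-80,0,0,0,0],[0,0,-120,0,0,0,0],[0,0,-160,0,0,0,0],[0,0,-180,0,0,0,0],[0,0,-180,0,0,0,0],[0,0,-180,0,0,0,0],[0,0,-180,0,0,0,0]],
])

```text
time_s: 32.97
tcp_pos: [0.5545, -0.3489, 0.2472]
tcp_rot: [-2.22, -2.221, 0.0]
contact_force: [-0.2, 0.2, -1.6]
width: 0.0465
grip_force: 83.1
```

```bash
python3 -c "
from h import *
go(.644,-.018,.203,0)"
```

```text
shift [330.8  89.8  44.4] turn 0.0 | now [ 0.5545 -0.3489  0.2472] h 0.0 tilt 0.1 q [-0.66  0.52  1.46 -0.    1.16 -0.66] t 32.9667
```

Request:
play_rows([
  [[33,9,0,0,0,0,0],[66,18,0,0,0,0,0],[99,27,0,0,0,0,0],[132,36,0,0,0,0,0],[165,45,0,0,0,0,0],[198,54,0,0,0,0,0],[231,63,0,0,0,0,0],[264,72,0,0,0,0,0],[295,80,0,0,0,0,0],[318,86,0,0,0,0,0],[331,90,0,0,0,0,0],[331,90,0,0,0,0,0]],
])

```text
time_s: 33.97
tcp_pos: [0.6448, -0.0158, 0.2466]
tcp_rot: [-2.216, -2.224, 0.002]
contact_force: [0.5, -0.2, -3.1]
width: 0.0464
grip_force: 83.2
```

Request:
play_rows([
  [[0,0,10,0,0,0,0],[0,0,22,0,0,0,0],[0,0,34,0,0,0,0],[0,0,42,0,0,0,0],[0,0,46,0,0,0,0],[0,0,49,0,0,0,0],[0,0,52,0,0,0,0],[0,0,55,0,0,0,0],[0,0,58,0,0,0,0],[0,0,59,0,0,0,0],[0,0,59,0,0,0,0],[0,0,59,0,0,0,0]],
])

```text
time_s: 34.97
tcp_pos: [0.6449, -0.0186, 0.1905]
tcp_rot: [2.22, 2.221, 0.0]
contact_force: [-3.8, -2.2, 8.3]
width: 0.0463
grip_force: 84.1
```

Request:
play_rows([
  [[0,0,2,0,0,0,0],[0,0,4,0,0,0,0],[0,0,4,0,0,0,0],[0,0,4,0,0,0,0],[0,0,4,0,0,0,0],[0,0,4,0,0,0,0],[0,0,4,0,0,0,0]],
])

```text
time_s: 35.55
tcp_pos: [0.645, -0.0187, 0.1877]
tcp_rot: [2.219, 2.221, 0.001]
contact_force: [-5.5, -2.5, 15.7]
width: 0.0464
grip_force: 85.0
```

Request:
play_rows([
  [[0,0,1,0,0,0,0],[0,0,1,0,0,0,0],[0,0,1,0,0,0,0],[0,0,1,0,0,0,0],[0,0,1,0,0,0,0],[0,0,1,0,0,0,0],[0,0,1,0,0,0,0],[0,0,-10,0,0,0,0],[0,0,-20,0,0,0,0],[0,0,-40,0,0,0,0],[0,0,-60,0,0,0,0],[0,0,-60,0,0,0,0]],
])

```text
time_s: 36.55
tcp_pos: [0.6462, -0.0183, 0.2493]
tcp_rot: [2.217, 2.219, 0.007]
contact_force: [0.0, -0.3, -1.0]
width: 0.0464
grip_force: 83.2
```

Request:
play_rows([
  [[30,-4,0,0,0,0,0],[60,-8,0,0,0,0,0],[90,-12,0,0,0,0,0],[120,-16,0,0,0,0,0],[150,-19,0,0,0,0,0],[180,-23,0,0,0,0,0],[210,-27,0,0,0,0,0],[232,-30,0,0,0,0,0],[246,-32,0,0,0,0,0],[246,-32,0,0,0,0,0],[246,-32,0,0,0,0,0]],
])

```text
time_s: 37.47
tcp_pos: [0.6125, 0.2279, 0.2447]
tcp_rot: [2.219, 2.223, -0.001]
contact_force: [-0.6, -0.8, -2.0]
width: 0.0464
grip_force: 83.2
```

Request:
play_rows([
  [[0,0,20,0,0,0,0],[0,0,45,0,0,0,0],[0,0,70,0,0,0,0],[0,0,90,0,0,0,0],[0,0,105,0,0,0,0],[0,0,115,0,0,0,0],[0,0,120,0,0,0,0],[0,0,121,0,0,0,0],[0,0,122,0,0,0,0],[0,0,122,0,0,0,0],[0,0,122,0,0,0,0]],
])

```text
time_s: 38.38
tcp_pos: [0.613, 0.2278, 0.1242]
tcp_rot: [2.22, 2.222, 0.002]
contact_force: [0.3, -0.1, -1.7]
width: 0.0462
grip_force: 83.2
```

Request:
play_rows([
  [[0,0,2,0,0,0,0],[0,0,3,0,0,0,0],[0,0,4,0,0,0,0],[0,0,4,0,0,0,0],[0,0,4,0,0,0,0]],
])

```text
time_s: 38.8
tcp_pos: [0.6128, 0.2279, 0.1199]
tcp_rot: [2.22, 2.222, 0.001]
contact_force: [-0.9, -0.6, 5.1]
width: 0.0469
grip_force: 83.6
```

Request:
play_rows([
  [[0,0,0,0,0,0,1],[0,0,0,0,0,0,1],[0,0,0,0,0,0,1],[0,0,0,0,0,0,1],[0,0,0,0,0,0,1],[0,0,-20,0,0,0,1],[0,0,-50,0,0,0,1],[0,0,-90,0,0,0,1],[0,0,-130,0,0,0,1],[0,0,-130,0,0,0,1]],
])

```text
time_s: 39.63
tcp_pos: [0.6148, 0.2284, 0.2574]
tcp_rot: [2.216, 2.218, 0.015]
contact_force: [0.6, 0.2, 0.8]
width: 0.0856
grip_force: 0.0
```

```bash
python3 -c "
from h import *
go(.460,-.307,.25,0);survey()"
```

```text
shift [-535.3 -155.3    4.2] turn 0.0 | now [0.6148 0.2284 0.2574] h 0.0 tilt 0.66 q [ 0.26  0.51  1.45 -0.    1.17  0.25] t 39.6333
--
yellow 76 [0.5016 0.3455]
red 157 [ 0.677  -0.3479]
red 166 [ 0.5572 -0.4606]
black 81 [0.6547 0.3403]
black 245 [0.4154 0.1385]
black 184 [ 0.4592 -0.3077]
amber 164 [ 0.4561 -0.2986]
--
black 146 [ 0.4657 -0.2781]
amber 95 [ 0.465  -0.2843]
amber 176 [0.6169 0.206 ]
amber 213 [0.6143 0.3211]
amber 245 [0.5026 0.3191]
```

Request:
play_rows([
  [[-38,-11,0,0,0,0,1],[-76,-22,0,0,0,0,1],[-114,-33,0,0,0,0,1],[-152,-44,0,0,0,0,1],[-190,-55,0,0,0,0,1],[-228,-66,0,0,0,0,1],[-266,-77,0,0,0,0,1],[-304,-88,0,0,0,0,1],[-342,-99,0,0,0,0,1],[-380,-110,0,0,0,0,1],[-418,-120,0,0,0,0,1],[-456,-131,0,0,0,0,1]],
])

```text
time_s: 40.73
tcp_pos: [0.4807, -0.2298, 0.2479]
tcp_rot: [-2.219, -2.221, 0.001]
contact_force: [1.0, -0.4, -0.2]
width: 0.0857
grip_force: 0.0
```

Request:
play_rows([
  [[-35,-10,0,0,0,0,1],[-62,-18,20,0,0,0,1],[-79,-22,50,0,0,0,1],[-79,-22,70,0,0,0,1],[-79,-22,90,0,0,0,1],[-79,-22,90,0,0,0,1],[-79,-22,90,0,0,0,1],[-79,-22,90,0,0,0,1],[-79,-22,90,0,0,0,1]],
])

```text
time_s: 41.48
tcp_pos: [0.4604, -0.3074, 0.1603]
tcp_rot: [2.219, 2.222, 0.0]
contact_force: [-1.1, -0.1, 0.6]
width: 0.0856
grip_force: 0.0
```

```bash
python3 -c "
from h import *
go(.460,-.3075,.068,0);wcap('black')"
```

```text
shift [-0.  -0.5 92.3] turn 0.1 | now [ 0.4604 -0.3074  0.1603] h 0.1 tilt 0.09 q [-0.71  0.47  1.81 -0.    0.85 -0.71] t 41.4833
black [259. 189.] 767 [ 0.4636 -0.288   0.105 ]
```

Request:
play_rows([
  [[-1,1,25,0,0,0,1],[-1,1,50,0,0,0,1],[-1,1,75,0,0,0,1],[-1,1,86,0,0,0,1],[-1,1,91,0,0,0,1],[-1,1,91,0,0,0,1],[-1,1,91,0,0,0,0],[-1,1,91,0,0,0,0],[-1,1,91,0,0,0,0],[-1,1,91,0,0,0,0],[-1,1,91,0,0,0,0],[-1,1,91,0,0,0,0]],
], squeeze=80)

```text
time_s: 42.53
tcp_pos: [0.4616, -0.3088, 0.0697]
tcp_rot: [2.219, 2.221, 0.0]
contact_force: [-0.3, 1.4, 7.7]
width: 0.0463
grip_force: 80.6
```

Request:
play_rows([
  [[0,0,0,0,0,0,0],[0,0,0,0,0,0,0],[0,0,-40,0,0,0,0],[0,0,-80,0,0,0,0],[0,0,-120,0,0,0,0],[0,0,-160,0,0,0,0],[0,0,-180,0,0,0,0],[0,0,-180,0,0,0,0],[0,0,-180,0,0,0,0],[0,0,-180,0,0,0,0]],
])

```text
time_s: 43.37
tcp_pos: [0.4604, -0.3079, 0.2472]
tcp_rot: [-2.22, -2.221, 0.0]
contact_force: [-0.5, -0.4, -2.1]
width: 0.0465
grip_force: 83.5
```

```bash
python3 -c "
from h import *
go(.644,-.018,.203,0)"
```

```text
shift [289.7 183.8  44.2] turn 0.0 | now [ 0.4604 -0.3079  0.2472] h 0.0 tilt 0.1 q [-0.71  0.37  1.71 -0.    1.06 -0.71] t 43.3667
```

Request:
play_rows([
  [[30,19,0,0,0,0,0],[60,38,0,0,0,0,0],[90,57,0,0,0,0,0],[120,76,0,0,0,0,0],[150,95,0,0,0,0,0],[180,114,0,0,0,0,0],[210,133,0,0,0,0,0],[240,152,0,0,0,0,0],[265,168,0,0,0,0,0],[281,178,0,0,0,0,0],[290,184,0,0,0,0,0],[290,184,0,0,0,0,0]],
])

```text
time_s: 44.37
tcp_pos: [0.6451, -0.0166, 0.2461]
tcp_rot: [-2.217, -2.223, 0.003]
contact_force: [0.4, -0.6, -2.5]
width: 0.0461
grip_force: 83.5
```

Request:
play_rows([
  [[0,0,10,0,0,0,0],[0,0,22,0,0,0,0],[0,0,34,0,0,0,0],[0,0,42,0,0,0,0],[0,0,46,0,0,0,0],[0,0,49,0,0,0,0],[0,0,52,0,0,0,0],[0,0,55,0,0,0,0],[0,0,58,0,0,0,0],[0,0,59,0,0,0,0],[0,0,59,0,0,0,0],[0,0,59,0,0,0,0]],
])

```text
time_s: 45.37
tcp_pos: [0.6448, -0.0186, 0.1903]
tcp_rot: [2.22, 2.222, 0.0]
contact_force: [-4.7, -2.0, 7.3]
width: 0.0461
grip_force: 84.5
```

Request:
play_rows([
  [[0,0,2,0,0,0,0],[0,0,4,0,0,0,0],[0,0,5,0,0,0,0],[0,0,5,0,0,0,0],[0,0,5,0,0,0,0],[0,0,5,0,0,0,0],[0,0,5,0,0,0,0]],
])

```text
time_s: 45.95
tcp_pos: [0.6449, -0.0187, 0.1874]
tcp_rot: [2.218, 2.221, 0.002]
contact_force: [-8.1, -2.4, 22.8]
width: 0.0461
grip_force: 86.5
```

Request:
play_rows([
  [[0,0,0,0,0,0,0],[0,0,0,0,0,0,0],[0,0,0,0,0,0,0],[0,0,0,0,0,0,0],[0,0,0,0,0,0,0],[0,0,0,0,0,0,0],[0,0,0,0,0,0,0],[0,0,-10,0,0,0,0],[0,0,-20,0,0,0,0],[0,0,-40,0,0,0,0],[0,0,-60,0,0,0,0],[0,0,-60,0,0,0,0]],
])

```text
time_s: 46.95
tcp_pos: [0.6463, -0.0183, 0.2483]
tcp_rot: [2.217, 2.219, 0.007]
contact_force: [0.5, 0.0, -2.6]
width: 0.0464
grip_force: 83.6
```

Request:
play_rows([
  [[30,-17,0,0,0,0,0],[60,-35,0,0,0,0,0],[90,-52,0,0,0,0,0],[120,-69,0,0,0,0,0],[150,-87,0,0,0,0,0],[180,-104,0,0,0,0,0],[210,-121,0,0,0,0,0],[232,-134,0,0,0,0,0],[246,-142,0,0,0,0,0],[246,-142,0,0,0,0,0],[246,-142,0,0,0,0,0]],
])

```text
time_s: 47.87
tcp_pos: [0.5023, 0.2282, 0.2437]
tcp_rot: [2.219, 2.224, -0.0]
contact_force: [1.0, -0.1, -2.4]
width: 0.0462
grip_force: 83.6
```

Request:
play_rows([
  [[0,0,20,0,0,0,0],[0,0,45,0,0,0,0],[0,0,70,0,0,0,0],[0,0,90,0,0,0,0],[0,0,105,0,0,0,0],[0,0,115,0,0,0,0],[0,0,120,0,0,0,0],[0,0,121,0,0,0,0],[0,0,122,0,0,0,0],[0,0,122,0,0,0,0],[0,0,122,0,0,0,0]],
])

```text
time_s: 48.78
tcp_pos: [0.503, 0.2277, 0.123]
tcp_rot: [2.22, 2.222, 0.002]
contact_force: [-0.2, 0.5, -2.1]
width: 0.0464
grip_force: 83.6
```

Request:
play_rows([
  [[0,0,2,0,0,0,0],[0,0,3,0,0,0,0],[0,0,3,0,0,0,0],[0,0,3,0,0,0,0]],
])

```text
time_s: 49.12
tcp_pos: [0.5029, 0.2278, 0.1198]
tcp_rot: [2.22, 2.222, 0.001]
contact_force: [0.4, 0.2, 2.6]
width: 0.0464
grip_force: 84.0
```

Request:
play_rows([
  [[0,0,0,0,0,0,1],[0,0,0,0,0,0,1],[0,0,0,0,0,0,1],[0,0,0,0,0,0,1],[0,0,0,0,0,0,1],[0,0,-20,0,0,0,1],[0,0,-50,0,0,0,1],[0,0,-90,0,0,0,1],[0,0,-130,0,0,0,1],[0,0,-165,0,0,0,1],[0,0,-165,0,0,0,1]],
])

```text
time_s: 50.03
tcp_pos: [0.5043, 0.2283, 0.291]
tcp_rot: [2.217, 2.219, 0.014]
contact_force: [-0.5, -0.1, 0.1]
width: 0.0853
grip_force: 0.0
```

Request:
play_rows([
  [[-40,0,0,0,0,0,1],[-80,0,0,0,0,0,1],[-120,0,0,0,0,0,1],[-160,0,0,0,0,0,1],[-200,0,0,0,0,0,1],[-240,0,0,0,0,0,1],[-280,0,0,0,0,0,1],[-320,0,0,0,0,0,1],[-360,0,0,0,0,0,1],[-400,0,0,0,0,0,1],[-440,0,0,0,0,0,1],[-450,0,0,0,0,0,1]],
])

```text
time_s: 51.03
tcp_pos: [0.5026, -0.227, 0.2837]
tcp_rot: [2.224, 2.218, -0.001]
contact_force: [-0.2, 0.7, -0.8]
width: 0.0855
grip_force: 0.0
```

Run:
```python
from h import *
s,t=survey()
cv2.imwrite('pics/z.png',cv2.resize(np.vstack([s['pixels'][100:320,130:430],t['pixels'][130:270,120:420]])[:,:,::-1],None,fx=1.6,fy=1.6))
```

```text
--
yellow 205 [0.5003 0.3325]
red 143 [ 0.6787 -0.349 ]
red 171 [0.61   0.2264]
red 110 [ 0.5547 -0.4667]
black 60 [ 0.5566 -0.2337]
black 118 [0.5031 0.2205]
black 72 [ 0.5041 -0.3869]
black 54 [ 0.4549 -0.1954]
amber 125 [0.6061 0.3279]
amber 148 [0.6061 0.222 ]
amber 134 [0.4959 0.327 ]
amber 156 [0.4961 0.2166]
--
red 80 [ 0.5554 -0.4299]
red 68 [ 0.6778 -0.3325]
amber 169 [0.6169 0.2062]
amber 68 [0.5206 0.2038]
amber 54 [0.4806 0.2016]
amber 212 [0.6142 0.3211]
amber 250 [0.503  0.3188]
```

View pics/z.png

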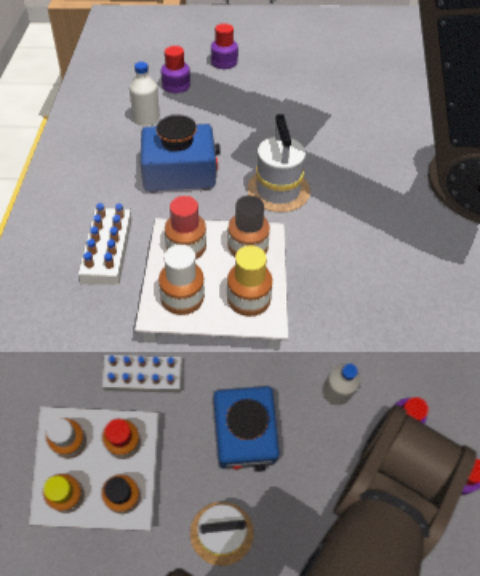

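All four bottles stand upright on the stand: white (180,280), red (185,225), yellow (250,280) and black (249,225) in the crop. The canister is on the mat, the mixer head is up, and the bystanders are where they were. I'm handing in.

```bash
python3 -c "
from cell import manip
print(manip.close_job())"
```

```text
the job is handed in; nothing more can be done
None
```

I handed in the job at about 51 s of the 210 s allowed; no verdict came back. The final pictures show the canister upright on the cork mat and all four mixed bottles upright on the stand. They were pressed in the order white, yellow, red, black. The mixer head is up, and the wash bottle, vial rack, blue box and purple look-alikes were left alone.

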